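# Close the vacuum pump's inlet filter

## Task

The pump's inlet filter has been renewed: put its grey cap back on. Set the cap on the ivory neck with its bar grip in line with the two ribs on the bowl, turn it backwards (counter-clockwise from above) under light pressure until the lugs drop off the thread starts, then screw it forwards (clockwise) until it is fully home, and let go. Be gentle, never forcing the cap or pushing the sprung bowl far down, and leave the beaker, the reagent bottle and the old filter where they stand.

Things in the scene. Friction and masses are not known exactly. Their poses are not given: they have to be found in the camera images.
- cap: Loose grey screw cap, 0.12 kg, standing on its skirt on the bench. Origin: centre of the skirt's lower edge; z up. Skirt 67 mm outside, 61 mm inside, 25 mm high; roof 68 mm across, underside 25 mm and top 30 mm above the origin; on it a solid bar grip, 50 mm along the cap's x, 20 mm wide along y, from 30 to 60 mm above the origin. A half turn gives the same cap.
- cap_lugs (a point): Point on the cap's axis, 3.5 mm above its origin, at mid height of its two lugs, inside the skirt at the cap's +x and -x: each 8 mm wide, 5 mm tall, reaching in to 24 mm from the axis. While they enter the threads, the cap must be kept lightly pressed down: the slot has 2 mm play. If they catch on a thread's end in dropping, a few degrees farther back frees them.
- neck_rim (a point): Centre of the rim (top) of the ivory neck on the steel filter bowl, about 115 mm above the bench, beside the pump's blue motor; z up; x points at the ribs, two upright ribs on the bowl's side, at +x and -x. Heights of the cap's origin from here: -10 to -14 mm with lugs on top of the threads, -7 mm on the posts (wrong), -22 mm dropped into the gaps, -25 mm home, roof on rim.
- neck_foot (a point): Foot of the neck on its axis, on top of the 76 mm bowl, 33 mm below the rim. Neck: solid, closed, 44 mm across, tapering over its top 6 mm to 38 mm. Around it a two-start thread, 56 mm across: each start (upper end) lies 10 to 65 degrees counter-clockwise (from above) of a rib, how much is not measured; it runs clockwise, 5 mm down over 80 degrees, to a stop post.
- thread_gap (a point): Point on the neck's axis, 12 mm above its foot, level with the floor of the gaps: 31 degrees wide, counter-clockwise of each thread start, then the other thread's post. The cap is home about 55 to 80 degrees forwards of the drop; lugs meet the posts at 80 to 93. Forwards from on top of the threads, or too far back after the drop, the lugs run against a post and jam.
- mount (a joint): How far the sprung filter bowl stands above its rest height, m: 0 at rest, negative when pushed down, down to -0.013. The spring gives 1 mm for every 1.5 N, so about -0.003 to -0.005 is a good light pressure.
- beaker: Glass beaker, 68 mm across, 85 mm high, on the bench; a bystander. Origin under its centre.
- reagent: White reagent bottle, 60 mm across, 130 mm high, on the bench; a bystander. Origin under its centre.
- oldfilter: Old filter, a white disc 42 mm across, 12 mm high, on the bench; a bystander. Origin under its centre.
Things that resemble listed ones, but are neither listed nor needed, are in the scene too. What is shaped like the cap but pink or turquoise is not meant.

How it is judged:
By the outcome, as a careful person would: the job done as asked, in the order asked, and still so for the second after the job is handed in, with the robot touching nothing.
It also fails if it takes over 61 s, if anything falls off the work surface, if the arm or the gripper's body presses on something with over 40 N, if the wrist force passes 120 N, or if a joint passes its speed limit or range.

## Robot

A 6-joint arm with a two-finger parallel gripper is mounted at the origin on the work surface. World frame = base frame: x ahead of the robot, y to its left, z up, the work surface at z = 0. Lengths are in mm, angles in rad, forces in N, time in s.
With the tool pointing down it reaches from about 300 to 775 mm from the base axis. Payload 14.6 kg.
Tool frame: the origin (TCP) lies between the finger pads; the fingertips stand 19 mm ahead of it and the grasp point (between the pads) is the TCP; z points along the fingers, y is the line along which they close (so a half turn about z gives the same grasp; the last joint's range is limited). The gripper opens to 94 mm and grips with 3 to 60 N. Pads are 16 mm wide; open, the fingers measure 119 mm over their backs; the gripper's body (75 mm by 177 mm) begins 78 mm behind the grasp point.
Start: joints at [-0.067, 0.3, 1.521, -0, 1.321, -0.067], TCP at [549.99, -0.002, 224.446] pointing down, gripper open.
Joint ranges: [-3.03, 3.03], [-0.79, 2.21], [0.23, 2.52], [-1.04, 4.18], [0, 3.07], [-2.55, 2.55]. Speed limits (rad/s): [2.22, 2.22, 2.57, 3.14, 3.14, 3.14].

## Interface

Orientations are given as [roll, pitch, yaw] about the fixed x, y, z axes, in that order (R = Rz(yaw) Ry(pitch) Rx(roll)).
In Python, from cell import monitor, imaging, job, find_in, trace gives the robot as it stands. The module is installed in compiled form; this text tells all that it offers.
- The arm moves only by the tool arm_command, never from a script. Its argument "steps" is a list of rows, each a list of 5 numbers: the opening, from 0 (shut) to 1 (fully open), then the shift along the tool's x, y, z in mm, then the turn about the tool's z in degrees. In form: [[gripper, dx, dy, dz, turn], ...]. A call has 1 to 20 rows; each row is the pose to reach, as a shift and turn from the pose commanded when the call began, along the tool's axes at that moment; what a row does not reach only later rows make up. A row lasts 1/8 s, in which the tool goes at most 62.5 mm and 10.7 degrees, less where a joint would pass 70% of its speed; a pose out of reach is approached as far as the arm can. A call with a gripper value outside its range is refused whole. The fingers move at their own pace and stop on an object; "force" is the grip in N (left out, the last holds). Time passes only in rows, so rows that repeat a pose let the fingers close. It gives the time, the measured TCP pose, the force, the opening and the grip force at its end, in the units of the state.
- monitor.read_state(): the state, without advancing time (a new reading comes with each control period).
- imaging.camera(name): name is "scene" or "side" or "wrist"; returns a dict with "img" (420x560x3 uint8, red, green, blue), "mtx" (3x3 intrinsics, pixels), "view" (4x4, takes a point from world to camera coordinates). Camera axes: x right, y down, z forward; pixel columns grow to the right and rows downward; lengths in mm; the calibration is good to about 2 mm. The wrist camera is an equidistant fisheye: a pixel r from the principal point sees the ray r / f radians off the axis. A picture is of the moment at which its call begins. There is no depth.
- job.sign_off(): hands the job in; it is judged then, once.
Trained networks look in a picture, given as the dict that the camera call returned (one of the last four; its "shot" number tells which), for a name from the list of things; names that differ only in an ending like _2 or _b are one class to them, and where a whole thing is asked for, a point or a joint stands for the part that bears it (a point fixed in the world has none). Each returns a list of dicts, best first, with "p" (0 to 1); they miss things now and then, are a little off and sometimes report something else, mostly with a low value. They report only what shows in the picture. A call takes as long as a camera call. They do not tell look-alikes from the thing itself.
- find_in(picture, target): "rect" ([centre column, centre row, width, height] in pixels, round what is visible of it).
- trace(picture, target): "region" (420x560 bool, what is visible of it) and "rect" ([centre column, centre row, width, height] in pixels, round what is visible of it).
The state is a dict: "clock": time; "joints": joint angles; "qd": joint speeds; "effort": joint torques, N m; "eef_pos": TCP position; "eef_rot": TCP orientation; "wrist_force": force on the tool from outside, world axes, zero at the start; "moment": the same for the moment, N m; "finger_gap": finger opening in mm; "finger_force": force on a finger pad.
Only numpy, scipy, OpenCV 4.12 (cv2) and the standard library are available. Lean on these libraries where they do the work, as an engineer would, in place of code of your own. Each camera call takes 0.05 s, during which the arm holds its last target. There are 200 camera calls.

## Working session

There is one attempt and no reset: what is moved stays moved. The work goes in short steps, Python scripts to look and compute and a tool call to move; the robot and the scene stay as the last step left them, time stands still between calls to the robot, and variables do not carry over. Pictures are saved under pics/ and viewed, at most 10 in all, crops included, and the job is handed in when it is done.

Besides the shell and the picture viewer there is one more tool, called after ">>>" as a command line: name --pt "numbers of a row" for each row, then --argument value for the rest. arm_command: Moves the arm, as the interface text tells. Its arguments: {"type":"object","properties":{"steps":{"type":"array","items":{"type":"array","items":{"type":"number"}}},"force":{"type":"number"}},"required":["steps"]}

```bash
mkdir -p pics; python3 - <<'E'
from cell import monitor, imaging, job, find_in, trace
import cv2, numpy as np
s=monitor.read_state();print({k:np.round(v,3).tolist() for k,v in s.items()})
for n in ["scene","side","wrist"]:
    c=imaging.camera(n); cv2.imwrite(f"pics/{n}0.png",c["img"][:,:,::-1])
    print(n,np.round(c["mtx"],1).tolist(),np.round(c["view"],3).tolist())
    for t in ["cap","neck_rim","beaker","reagent","oldfilter"]:
        print(t,[(round(d["p"],2),np.round(d["rect"]).tolist()) for d in find_in(c,t)][:4])
E
```

```text
{'clock': 0.0, 'joints': [-0.067, 0.3, 1.522, -0.0, 1.321, -0.067], 'qd': [-0.0, -0.003, -0.001, -0.002, 0.001, 0.001], 'effort': [-0.002, -53.181, -35.274, 0.071, 0.024, -0.0], 'eef_pos': [549.742, -0.004, 223.887], 'eef_rot': [-3.14, -0.0, 1.571], 'wrist_force': [0.271, 0.752, -0.091], 'moment': [0.048, 0.021, 0.021], 'finger_force': 0.0, 'finger_gap': 93.968}
scene [[499.3, 0.0, 281.1], [0.0, 499.3, 214.5], [0.0, 0.0, 1.0]] [[0.691, 0.723, 0.009, -459.92], [0.519, -0.487, -0.703, -132.767], [-0.503, 0.49, -0.711, 1067.869], [0.0, 0.0, 0.0, 1.0]]
cap [(0.97, [224.0, 267.0, 39.0, 50.0]), (0.93, [230.0, 226.0, 16.0, 44.0]), (0.59, [290.0, 247.0, 41.0, 47.0])]
neck_rim []
beaker [(0.61, [381.0, 201.0, 41.0, 58.0])]
reagent [(0.62, [338.0, 147.0, 32.0, 63.0])]
oldfilter [(0.53, [309.0, 188.0, 26.0, 17.0])]
side [[489.7, 0.0, 287.4], [0.0, 489.7, 202.3], [0.0, 0.0, 1.0]] [[0.955, -0.297, 0.018, -446.638], [-0.127, -0.459, -0.879, 213.99], [0.269, 0.837, -0.476, 748.68], [0.0, 0.0, 0.0, 1.0]]
cap [(0.83, [289.0, 263.0, 39.0, 45.0]), (0.68, [248.0, 246.0, 40.0, 38.0]), (0.62, [295.0, 230.0, 36.0, 43.0])]
neck_rim [(0.87, [373.0, 278.0, 51.0, 70.0])]
beaker [(0.62, [292.0, 183.0, 26.0, 43.0])]
reagent [(0.69, [234.0, 210.0, 22.0, 12.0]), (0.68, [230.0, 175.0, 25.0, 56.0])]
oldfilter [(0.48, [235.0, 208.0, 19.0, 16.0])]
wrist [[325.2, 0.0, 280.9], [0.0, 325.2, 209.7], [0.0, 0.0, 1.0]] [[1.0, 0.0, 0.0, -549.845], [0.0, -0.963, 0.271, -28.667], [0.0, -0.271, -0.963, 392.005], [0.0, 0.0, 0.0, 1.0]]
cap [(0.91, [262.0, 62.0, 68.0, 64.0]), (0.86, [172.0, 88.0, 67.0, 59.0]), (0.75, [224.0, 155.0, 59.0, 59.0])]
neck_rim [(0.63, [315.0, 274.0, 78.0, 94.0])]
beaker [(0.66, [316.0, 275.0, 82.0, 94.0])]
reagent [(0.21, [315.0, 275.0, 77.0, 95.0])]
oldfilter []
```

```bash
cd pics; python3 -c "
import cv2,numpy as np
a=[cv2.imread(n+'0.png') for n in ('scene','side','wrist')]
cv2.imwrite('all0.png',np.hstack([cv2.resize(x,(400,300)) for x in a[:2]]))"
```

```text
(no output)
```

View pics/scene0.png

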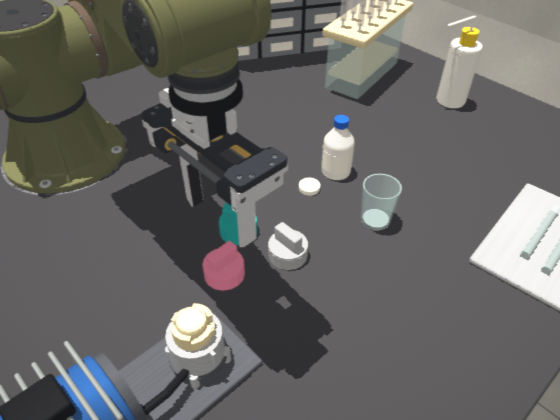

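View pics/wrist0.png

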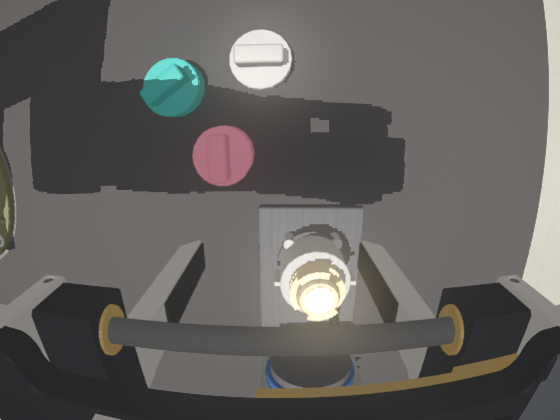

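View pics/side0.png

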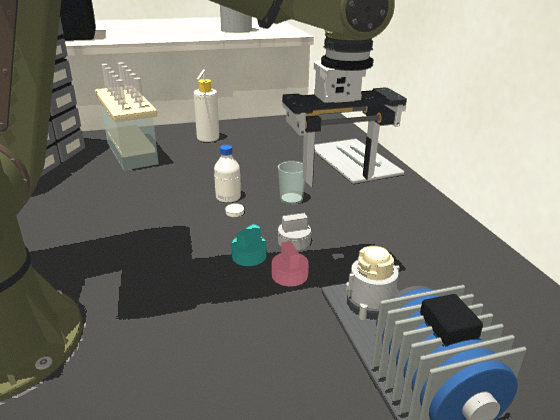

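The scene view shows the grey cap at (288,248), between the pink one at (224,267) and the turquoise one at (235,225), and the bowl at (195,340). The wrist view has the cap at (261,59) with its bar roughly along world x, and the neck at (318,290). The side view has the cap at (294,232) and the neck at (375,265).

```bash
cat > h.py <<'E'
from cell import monitor, imaging, job, find_in, trace
import cv2, numpy as np
from scipy.optimize import least_squares
def proj(c,P):
    P=np.atleast_2d(P); V=c["view"];q=P@V[:3,:3].T+V[:3,3];M=c["mtx"]
    if c["n"]=="wrist":
        r=np.hypot(q[:,0],q[:,1]);th=np.arctan2(r,q[:,2]);u=q[:,:2]/np.maximum(r,1e-9)[:,None]*th[:,None]
    else: u=q[:,:2]/q[:,2:]
    return np.c_[M[0,0]*u[:,0]+M[0,2],M[1,1]*u[:,1]+M[1,2]]
def cam(n): c=imaging.camera(n);c["n"]=n;return c
def tri(obs,x0):
    f=lambda P:np.concatenate([(proj(c,P)[0]-uv) for c,uv in obs])
    r=least_squares(f,x0);return r.x,np.round(r.fun,1)
def onplane(c,uv,z):
    r=least_squares(lambda p:proj(c,[p[0],p[1],z])[0]-uv,[550,100]);return r.x
def region(c,t,near):
    b=[d for d in trace(c,t) if np.hypot(*(np.array(d["rect"][:2])-near))<25]
    return b[0] if b else None
E
python3 - <<'E'
from h import *
W,S,D=cam("wrist"),cam("scene"),cam("side")
px={"W":(261,59),"S":(288,248),"D":(294,232)}
ms={}
obs=[]
for k,c in zip("WSD",(W,S,D)):
    b=region(c,"cap",px[k]); 
    if b: ms[k]=b["region"];print(k,b["p"],b["rect"]);obs.append((c,np.array(b["rect"][:2])))
print("rough",tri(obs,[500,200,30]))
# silhouette fit: cap model = hull of cylinder + bar
def model(x,y,z,a):
    t=np.linspace(0,2*np.pi,40)
    cyl=np.r_[[[34*np.cos(u),34*np.sin(u),h] for u in t for h in(25,30)],[[33.5*np.cos(u),33.5*np.sin(u),0] for u in t]]
    bar=np.array([[sx*25,sy*10,h] for sx in(1,-1) for sy in(1,-1) for h in(30,60)])
    R=np.array([[np.cos(a),-np.sin(a),0],[np.sin(a),np.cos(a),0],[0,0,1]])
    return [p@R.T+[x,y,z] for p in (cyl,bar)]
def rend(c,p):
    m=np.zeros((420,560),np.uint8)
    for q in model(*p): cv2.fillConvexPoly(m,cv2.convexHull(np.round(proj(c,q)*16).astype(np.int32)),1,shift=4)
    return m
C={"W":W,"S":S,"D":D}
def cost(p,ks):
    s=0
    for k in ks:
        m=rend(C[k],p)>0; s+=1-(m&ms[k]).sum()/(m|ms[k]).sum()
    return s
from scipy.optimize import differential_evolution
x0=tri(obs,[500,200,30])[0]
for ks in [list(ms),["W"]]:
    r=differential_evolution(cost,[(x0[0]-25,x0[0]+25),(x0[1]-25,x0[1]+25),(-8,8),(-1.57,1.57)],args=(ks,),maxiter=40,popsize=10,seed=1)
    print(ks,r.x,r.fun)
# bowl
for k,c,uv in (("W",W,(315,274)),("S",S,(193,340)),("D",D,(373,278))):
    for t in("neck_rim",):
        b=region(c,t,uv); print(k,t,b and (b["p"],b["rect"]))
im=[cv2.resize(c["img"][v-40:v+40,u-40:u+40,::-1],(400,400),interpolation=cv2.INTER_CUBIC) for c,(u,v) in((S,(195,345)),(D,(373,283)))]
cv2.imwrite("pics/bowl.png",np.hstack(im))
E
```

```text
W 0.64 [259.6, 61.4, 66.3, 61.3]
S 0.76 [290.0, 246.3, 41.0, 43.4]
D 0.66 [295.8, 229.8, 32.0, 43.6]
rough (array([528.69252461, 146.13790242,  24.96670119]), array([ 1.9, -0.9, -2.4, -0.9, -1. ,  0.9]))
['W', 'S', 'D'] [ 5.26918963e+02  1.48605401e+02 -5.34833521e+00  1.47085511e-02] 0.30122020031844643
['W'] [526.77072373 149.09897691  -7.77446126   0.68572373] 0.014885874958650347
W neck_rim (0.89, [317.1, 275.0, 80.9, 95.8])
S neck_rim (0.63, [194.7, 342.9, 64.8, 71.6])
D neck_rim (0.9, [373.6, 279.2, 48.9, 72.1])
```

View pics/bowl.png

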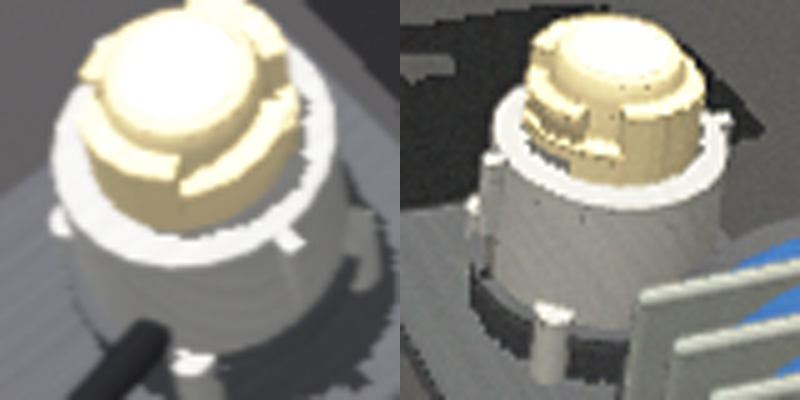

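The crops show the ivory neck with its thread starts. One rib is visible in the scene view at about (213,353); in the side view there are two, at about (352,275) and (397,267). The lower pegs are feet, not ribs. The rim centre is at about (191,318.6) in the scene view and (376.2,252.4) in the side view.

```bash
python3 - <<'E'
from h import *
W,S,D=cam("wrist"),cam("scene"),cam("side")
print(tri([(S,(191,318.6)),(D,(376.2,252.4))],[550,-50,115]))
P,_=tri([(S,(191,318.6)),(D,(376.2,252.4))],[550,-50,115])
for z in(80,):
    for c,uv in((S,(213,353)),(D,(352,275)),(D,(397,267)),(W,(276,284)),(W,(354,283))):
        q=onplane(c,uv,z)-P[:2]; print(c["n"],uv,q,np.hypot(*q),np.degrees(np.arctan2(q[1],q[0])))
# bar of cap in wrist: bright pixels
g=cv2.cvtColor(W["img"],cv2.COLOR_RGB2GRAY); 
for uv in((235,46),(283,46),(283,62),(235,64)): print(onplane(W,uv,60))
cr=[cv2.resize(W["img"][v-h:v+h,u-h:u+h,::-1],(400,400),interpolation=cv2.INTER_CUBIC) for u,v,h in((261,59),(317,270)) for h in [45]] if 0 else [cv2.resize(W["img"][v-45:v+45,u-45:u+45,::-1],(400,400),interpolation=cv2.INTER_CUBIC) for u,v in((261,59),(317,275))]
cv2.imwrite("pics/w1.png",np.hstack(cr))
E
```

```text
(array([586.88536169, -87.87829188, 113.52001692]), array([ 0.1, -0.4,  0.3,  0.3]))
scene (213, 353) [42.10229362 -0.80816064] 42.11004929501739 -1.0996671273958987
side (352, 275) [-40.67561009  -2.62187953] 40.76002341287547 -176.31191526737888
side (397, 267) [39.42929584 -2.99806483] 39.54311271272284 -4.348202439744889
wrist (276, 284) [-42.26817481  -1.25456963] 42.286789265086846 -178.29989233995485
wrist (354, 283) [41.91096087 -1.54118215] 41.93928806267302 -2.1059756441299804
[504.31945785 155.64457879]
[551.84758628 154.5582843 ]
[551.8462277  137.86639747]
[504.43412855 136.75697396]
```

View pics/w1.png

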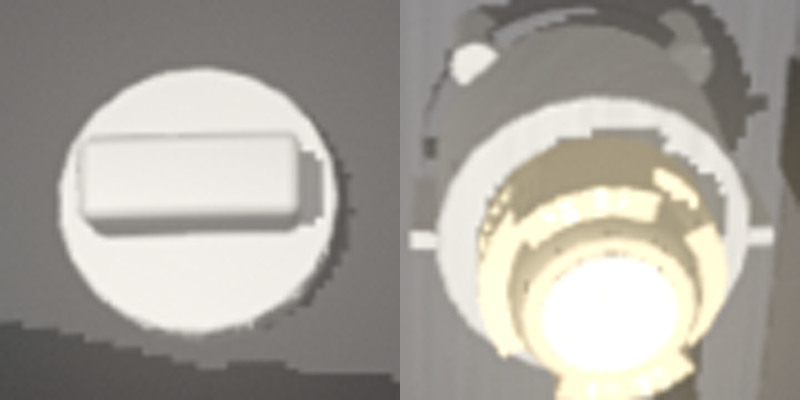

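The wrist crops show the cap's bar along world x (yaw about 0) and the ribs at (277,284) and (353.5,283), also along world x. So cap centre is about (528,146.4) and neck axis about (587,-89), with the rim at z of about 113.5. I'll move over the cap with a +90° turn and check from there.

>>> arm_command --pt "0.5 50 -8 10 10" --pt "0.5 90 -15 30 20" --pt "0.5 120 -20 40 30" --pt "0.5 146.5 -22 60 40" --pt "0.5 146.5 -22 74 50" --pt "0.5 146.5 -22 74 60" --pt "0.5 146.5 -22 74 70" --pt "0.5 146.5 -22 74 80" --pt "0.5 146.5 -22 74 90" --pt "0.5 146.5 -22 74 90" --pt "0.5 146.5 -22 74 90"

```text
clock: 2.88
eef_pos: [528.0, 146.5, 150.5]
eef_rot: [-3.142, -0.0, 0.004]
wrist_force: [-0.7, 0.0, 0.1]
finger_gap: 46.8
finger_force: 0.0
```

```bash
python3 - <<'E'
from h import *
W=cam("wrist"); s=monitor.read_state();print(s["eef_pos"],s["eef_rot"],s["joints"],s["clock"],s["finger_gap"])
cv2.imwrite("pics/w2.png",W["img"][:,:,::-1])
print([(d["p"],d["rect"]) for d in find_in(W,"cap")])
for P in([528,146.4,60],[528,146.4,0],[503,146.4,60],[553,146.4,60],[587,-89,113.5]): print(P,proj(W,P))
E
```

```text
[527.98535166 146.49625651 150.45376606] [3.14158976e+00 1.00403996e-05 3.31174433e-03] [ 2.03808373e-01  3.66878323e-01  1.61187277e+00 -9.12921780e-07
  1.16285197e+00  1.77129332e+00] 2.925 46.83560742460928
[(0.95, [300.9, 296.9, 63.6, 63.0]), (0.89, [279.1, 209.7, 79.8, 85.8]), (0.67, [386.5, 246.7, 74.2, 70.7])]
[528, 146.4, 60] [[280.7652813  219.30635227]]
[528, 146.4, 0] [[280.81965213 201.09361344]]
[503, 146.4, 60] [[280.64558776 247.87703702]]
[553, 146.4, 60] [[280.8926456  189.07239863]]
[587, -89, 113.5] [[564.86704691 169.27138791]]
```

View pics/w2.png

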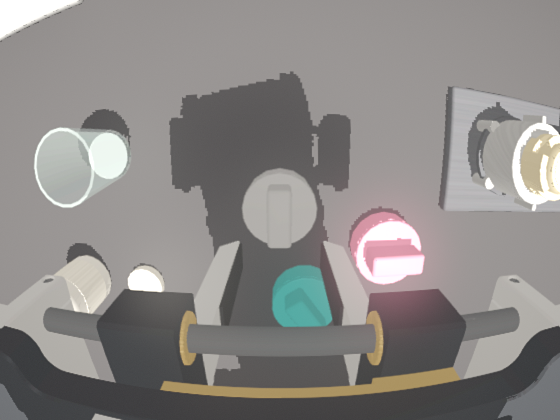

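The wrist view puts the grey bar at about (279.5,187–247), within 1–2 mm of the prediction. Descending and gripping.

>>> arm_command --pt "0.5 0.5 -0.5 40 0.2" --pt "0.5 0.5 -0.5 70 0.2" --pt "0.5 0.5 -0.5 88 0.2" --pt "0.5 0.5 -0.5 95 0.2" --pt "0.5 0.5 -0.5 98 0.2" --pt "0.5 0.5 -0.5 98 0.2" --pt "0.1 0.5 -0.5 98 0.2" --pt "0.1 0.5 -0.5 98 0.2" --pt "0.1 0.5 -0.5 98 0.2" --pt "0.1 0.5 -0.5 98 0.2" --pt "0.1 0.5 -0.5 98 0.2" --pt "0.1 0.5 -0.5 98 0.2" --pt "0.1 0.5 -0.5 98 0.2" --pt "0.1 0.5 -0.5 98 0.2" --force 30

```text
clock: 4.72
eef_pos: [528.6, 147.0, 52.6]
eef_rot: [-3.142, -0.0, -0.003]
wrist_force: [-1.2, 0.1, 4.9]
finger_gap: 19.6
finger_force: 30.0
```

>>> arm_command --pt "0.1 0 0 -15 0" --pt "0.1 0 0 -50 0" --pt "0.1 0 0 -100 0" --pt "0.1 10 40 -150 0" --pt "0.1 20 80 -170 0" --pt "0.1 30 110 -170 0" --pt "0.1 30 127 -170 0" --pt "0.1 30 127 -170 0" --pt "0.1 30 127 -170 0"

```text
clock: 5.85
eef_pos: [557.7, 20.8, 222.4]
eef_rot: [-3.141, 0.0, -0.003]
wrist_force: [-0.7, 0.3, -1.3]
finger_gap: 19.9
finger_force: 30.0
```

```bash
python3 - <<'E'
from h import *
W,S,D=cam("wrist"),cam("scene"),cam("side"); s=monitor.read_state();print(s["eef_pos"],s["eef_rot"],s["clock"],s["finger_gap"],s["wrist_force"],s["joints"])
P=[587,-89,113.5]
for c in(W,S,D): print(c["n"],proj(c,P),proj(c,[587,-89,80.5]), "cap org",proj(c,s["eef_pos"]+[0,0,-52.6]),[(round(d["p"],2),np.round(d["rect"],1).tolist()) for d in find_in(c,"neck_rim")+find_in(c,"cap")])
def crop(c,u,v,h): 
    u=int(np.clip(u,h,560-h));v=int(np.clip(v,h,420-h));print(c["n"],u-h,v-h,2*h/400);return cv2.resize(c["img"][v-h:v+h,u-h:u+h,::-1],(400,300 if 0 else 400),interpolation=cv2.INTER_CUBIC)
w=proj(W,P)[0]; sc=proj(D,s["eef_pos"]+[0,0,-30])[0]
cv2.imwrite("pics/w3.png",np.hstack([crop(W,*w,60),crop(D,*sc,45)]))
np.savez("w3.npz",img=W["img"],mtx=W["mtx"],view=W["view"])
E
```

```text
[557.90480257  20.78798802 222.39295085] [-3.14149561e+00  1.86705327e-04 -2.36600598e-03] 6.0 19.75672500805745 [ 0.76662803  0.25779707 -0.32372824] [-2.84021849e-02  3.20110716e-01  1.49946065e+00  9.50757037e-05
  1.32221046e+00  1.54473676e+00]
wrist [[404.77443701 180.65896816]] [[392.7878983  174.32006189]] cap org [[280.61749305 235.28207141]] [(0.78, [385.1, 173.6, 84.6, 88.8]), (0.72, [281.2, 255.1, 112.3, 127.3]), (0.81, [282.8, 254.2, 116.0, 126.0]), (0.71, [204.5, 278.8, 59.6, 31.1])]
scene [[190.4140466  318.79409869]] [[193.35190942 332.39787108]] cap org [[238.36513378 234.61281173]] [(0.81, [195.1, 341.9, 65.6, 75.5]), (0.57, [239.2, 226.8, 57.3, 55.9]), (0.57, [224.6, 268.6, 37.9, 41.9])]
side [[376.9088753  253.12459641]] [[374.78104045 270.02055835]] cap org [[335.96128984 193.23417338]] [(0.76, [246.6, 245.2, 36.6, 41.7]), (0.75, [289.9, 260.9, 40.0, 45.5]), (0.56, [336.0, 181.6, 39.0, 46.8])]
wrist 344 120 0.3
side 291 136 0.225
```

View pics/w3.png

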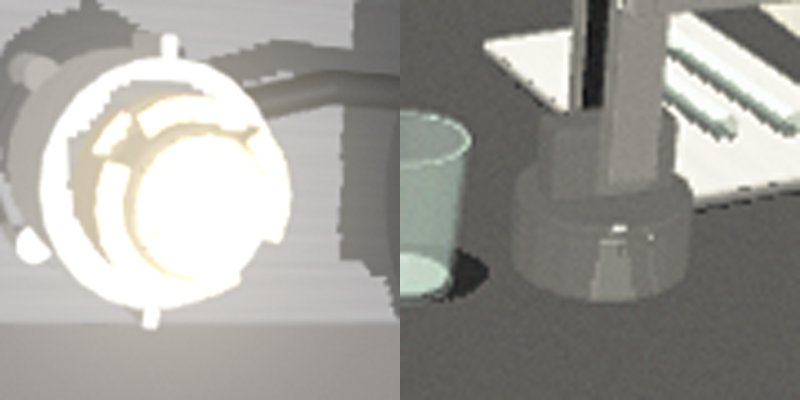

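The left crop has the rim top at about (405,182), the ring at about (393.5,175), and the ribs at about (395,132) and (389,216), close to prediction. In the right crop the cap hangs upright in the fingers.

```bash
python3 - <<'E'
from h import *
z=np.load("w3.npz");W={k:z[k] for k in z};W["n"]="wrist"
a=onplane(W,(344+.3*170,120+.3*42),81);b=onplane(W,(344+.3*150,120+.3*318),81)
print(a,b,(a+b)/2,np.degrees(np.arctan2(*(a-b)[::-1])),np.hypot(*(a-b)))
print("ring",onplane(W,(393.5,174.9),80.5),"rim",onplane(W,(404.9,182.1),113.5))
# triangulate rim with all
S,D=cam("scene"),cam("side")
print(tri([(W,(404.9,182.1)),(S,(191,318.6)),(D,(376.2,252.4))],[587,-89,113]))
# ring circle fit on bright mask
g=W["img"].min(2);m=(g>235)[120:240,344:464].astype(np.uint8);c,_=cv2.findContours(m,0,1);c=max(c,key=cv2.contourArea);print(cv2.fitEllipse(cv2.convexHull(c)),cv2.contourArea(c))
E
```

```text
[627.94913406 -88.92711754] [545.17274984 -88.21570381] [586.56094195 -88.57141067] -0.492410978881121 82.779441252913
ring [586.43966358 -89.79477384] rim [585.70355514 -89.23032016]
(array([586.29623377, -88.59490557, 114.26010628]), array([-0.3, -0.5, -0.7, -0.7,  0.2,  0.3]))
((48.80723571777344, 55.3550910949707), (72.63356018066406, 83.33563232421875), 178.1049041748047) 4219.5
```

Neck axis is about (586.4,-88.9), rim z about 114 and rib yaw about -0.4°. The cap sits centred in the grip to within about 1 mm. Moving above the neck.

>>> arm_command --pt "0.1 8 35 0 0" --pt "0.1 16 70 0 0" --pt "0.1 24 95 10 0" --pt "0.1 27.2 108.9 30 0" --pt "0.1 27.2 108.9 43 0.3" --pt "0.1 27.2 108.9 43 0.3" --pt "0.1 27.2 108.9 43 0.3" --pt "0.1 27.2 108.9 43 0.3"

```text
clock: 7.4
eef_pos: [585.1, -88.6, 180.2]
eef_rot: [3.141, -0.001, -0.008]
wrist_force: [-0.1, 0.4, -0.5]
finger_gap: 19.7
finger_force: 30.0
```

```bash
python3 - <<'E'
from h import *
S,D=cam("scene"),cam("side"); s=monitor.read_state();print(s["eef_pos"],s["eef_rot"],s["clock"],s["wrist_force"],s["moment"])
def crop(c,u,v,h): 
    u=int(u);v=int(v);print(c["n"],u-h,v-h,2*h/400);return cv2.resize(c["img"][v-h:v+h,u-h:u+h,::-1],(400,400),interpolation=cv2.INTER_CUBIC)
cv2.imwrite("pics/p4.png",np.hstack([crop(c,*proj(c,[586.4,-88.9,125])[0],45) for c in(S,D)]))
for c in (S,D):
  o=s["eef_pos"]+[.7,0,-52.6]
  print(c["n"],"cap skirt L/R",[proj(c,o+np.c_[33.5*np.cos(t),33.5*np.sin(t),0*t])[:,0].round(1).tolist()for t in[np.linspace(0,6.28,60)]][0][::60], end=" ")
  t=np.linspace(0,6.28,90);q=proj(c,o+np.c_[33.5*np.cos(t),33.5*np.sin(t),0*t]);print(q.min(0),q.max(0))
  b=region(c,"cap",proj(c,o+[0,0,25])[0]); print(b and (b["p"],b["rect"]))
E
```

```text
[585.00327411 -88.8228489  179.95865185] [ 3.14143303e+00 -7.61033852e-04 -8.30259531e-03] 7.5 [-0.53725245 -0.02392946 -1.38264491] [0.00313268 0.06970524 0.02387017]
scene 144 268 0.225
side 332 202 0.225
scene cap skirt L/R [204.7] [162.03956196 290.64609743] [214.93803563 335.14139728]
None
side cap skirt L/R [396.1] [355.6435534  234.53248998] [398.67985882 258.14824315]
(0.79, [378.4, 234.5, 48.5, 53.4])
```

View pics/p4.png

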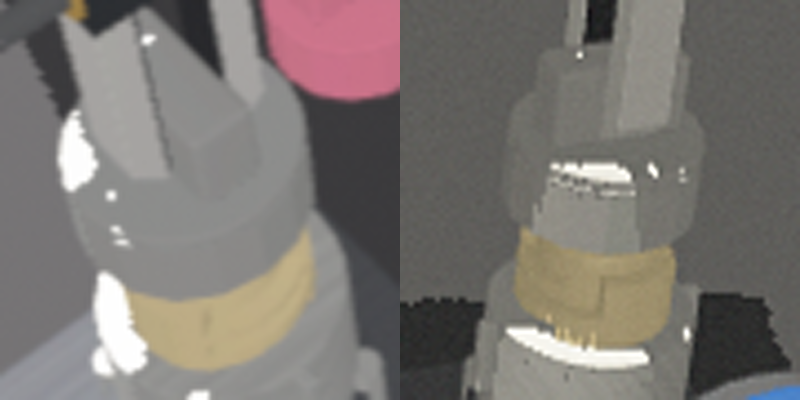

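The cap is centred over the neck in both views. Lowering until contact.

>>> arm_command --pt "0.1 0.5 0 8 0" --pt "0.1 0.5 0 15 0" --pt "0.1 0.5 0 19 0" --pt "0.1 0.5 0 21 0" --pt "0.1 0.5 0 22 0" --pt "0.1 0.5 0 22 0"

```text
clock: 8.35
eef_pos: [585.6, -89.1, 157.6]
eef_rot: [3.142, -0.001, -0.009]
wrist_force: [2.0, -0.0, -0.0]
finger_gap: 19.8
finger_force: 30.0
```

>>> arm_command --pt "0.1 0 0 1 0" --pt "0.1 0 0 2 0" --pt "0.1 0 0 3 0" --pt "0.1 0 0 3 0"

```text
clock: 8.85
eef_pos: [585.5, -89.1, 154.5]
eef_rot: [3.142, -0.001, -0.009]
wrist_force: [5.2, -0.6, 0.5]
finger_gap: 19.7
finger_force: 30.0
```

>>> arm_command --pt "0.1 0.7 0 0 0" --pt "0.1 1.3 0 0 0" --pt "0.1 1.3 0 0 0" --pt "0.1 1.3 0 0 0"

```text
clock: 9.35
eef_pos: [586.5, -89.1, 154.3]
eef_rot: [-3.142, 0.001, -0.009]
wrist_force: [-1.7, -0.9, -0.2]
finger_gap: 19.5
finger_force: 30.0
```

Lateral load is gone, so I'll keep lowering.

>>> arm_command --pt "0.1 -0.2 0 1 0" --pt "0.1 -0.2 0 2 0" --pt "0.1 -0.2 0 3 0" --pt "0.1 -0.2 0 3 0"

```text
clock: 9.85
eef_pos: [586.5, -89.1, 151.6]
eef_rot: [3.142, -0.0, -0.009]
wrist_force: [-0.7, 0.7, 3.1]
finger_gap: 20.1
finger_force: 30.0
```

>>> arm_command --pt "0.1 0 0 0.5 -4" --pt "0.1 0 0 0.5 -8" --pt "0.1 0 0 0.5 -12" --pt "0.1 0 0 0.5 -15" --pt "0.1 0 0 0.5 -15"

```text
clock: 10.48
eef_pos: [586.8, -89.1, 151.5]
eef_rot: [3.141, -0.001, 0.254]
wrist_force: [-0.5, 0.7, 5.1]
finger_gap: 20.0
finger_force: 30.0
```

>>> arm_command --pt "0.1 0 0 0 -3" --pt "0.1 0 0 0 -6" --pt "0.1 0 0 0 -6"

```text
clock: 10.85
eef_pos: [586.8, -89.1, 151.5]
eef_rot: [3.141, -0.001, 0.359]
wrist_force: [0.1, 0.8, 5.9]
finger_gap: 20.0
finger_force: 30.0
```

>>> arm_command --pt "0.1 0 0 0 -3" --pt "0.1 0 0 0 -6" --pt "0.1 0 0 0 -6"

```text
clock: 11.22
eef_pos: [587.0, -89.2, 151.7]
eef_rot: [3.14, -0.001, 0.463]
wrist_force: [0.0, -0.5, 5.3]
finger_gap: 19.4
finger_force: 30.0
```

>>> arm_command --pt "0.1 0 0 0 -3" --pt "0.1 0 0 0 -5" --pt "0.1 0 0 0 -5"

```text
clock: 11.6
eef_pos: [587.1, -89.4, 151.7]
eef_rot: [3.14, -0.001, 0.55]
wrist_force: [0.9, -0.3, 6.2]
finger_gap: 19.8
finger_force: 30.0
```

>>> arm_command --pt "0.1 0 0 0 -3" --pt "0.1 0 0 0 -5" --pt "0.1 0 0 0 -5"

```text
clock: 11.98
eef_pos: [587.1, -89.3, 151.7]
eef_rot: [3.14, -0.001, 0.637]
wrist_force: [0.8, -0.4, 5.4]
finger_gap: 19.6
finger_force: 30.0
```

>>> arm_command --pt "0.1 0 0 0 -3" --pt "0.1 0 0 0 -5" --pt "0.1 0 0 0 -5"

```text
clock: 12.35
eef_pos: [587.2, -89.4, 151.8]
eef_rot: [3.139, -0.001, 0.725]
wrist_force: [1.0, -1.2, 5.9]
finger_gap: 19.8
finger_force: 30.0
```

>>> arm_command --pt "0.1 0 0 0 -3" --pt "0.1 0 0 0 -5" --pt "0.1 0 0 0 -5"

```text
clock: 12.72
eef_pos: [587.3, -89.4, 151.9]
eef_rot: [3.139, -0.002, 0.812]
wrist_force: [2.0, -0.5, 5.9]
finger_gap: 19.8
finger_force: 30.0
```

>>> arm_command --pt "0.1 0 0 0 -3" --pt "0.1 0 0 0 -5" --pt "0.1 0 0 0 -5"

```text
clock: 13.1
eef_pos: [586.4, -89.0, 150.6]
eef_rot: [-3.141, -0.0, 0.899]
wrist_force: [1.8, 1.8, -1.6]
finger_gap: 19.7
finger_force: 30.0
```

Lugs dropped at about 51° back. I'll go 3° further back and lower the cap into the gaps.

>>> arm_command --pt "0.1 0 0 1 -2" --pt "0.1 0 0 2.5 -3" --pt "0.1 0 0 4 -3" --pt "0.1 0 0 4 -3"

```text
clock: 13.6
eef_pos: [586.4, -89.0, 146.7]
eef_rot: [-3.141, 0.0, 0.951]
wrist_force: [0.5, 2.2, -0.3]
finger_gap: 19.8
finger_force: 30.0
```

>>> arm_command --pt "0.1 0 0 1 0" --pt "0.1 0 0 2 0" --pt "0.1 0 0 3 0" --pt "0.1 0 0 3 0"

```text
clock: 14.1
eef_pos: [586.5, -89.1, 144.0]
eef_rot: [3.142, -0.0, 0.951]
wrist_force: [1.1, 0.3, 1.8]
finger_gap: 19.9
finger_force: 30.0
```

>>> arm_command --pt "0.1 0 0 1 0" --pt "0.1 0 0 2 0" --pt "0.1 0 0 2 0"

```text
clock: 14.48
eef_pos: [586.5, -89.1, 142.1]
eef_rot: [3.141, -0.0, 0.951]
wrist_force: [-1.3, 2.0, 3.6]
finger_gap: 19.9
finger_force: 30.0
```

>>> arm_command --pt "0.1 0 0 1 0" --pt "0.1 0 0 1 4" --pt "0.1 0 0 1 8" --pt "0.1 0 0 1 12" --pt "0.1 0 0 1 15" --pt "0.1 0 0 1 15"

```text
clock: 15.22
eef_pos: [586.7, -89.2, 141.3]
eef_rot: [3.141, -0.0, 0.689]
wrist_force: [-0.2, -0.1, 5.7]
finger_gap: 19.8
finger_force: 30.0
```

>>> arm_command --pt "0.1 0 0 0 5" --pt "0.1 0 0 0.2 10" --pt "0.1 0 0 0.3 15" --pt "0.1 0 0 0.3 15"

```text
clock: 15.72
eef_pos: [586.7, -89.3, 140.9]
eef_rot: [3.141, -0.001, 0.427]
wrist_force: [-0.0, -0.4, 5.4]
finger_gap: 20.2
finger_force: 30.0
```

```bash
python3 -c "
from cell import monitor;s=monitor.read_state();print(s['wrist_force'],s['moment'],s['eef_rot'])"
```

```text
[-0.02440347 -0.42410689  5.44305341] [-0.00907935 -0.00898806 -0.11163692] [ 3.14085745e+00 -5.63731624e-04  4.27218021e-01]
```

>>> arm_command --pt "0.1 0 0 0.2 5" --pt "0.1 0 0 0.4 10" --pt "0.1 0 0 0.6 15" --pt "0.1 0 0 0.6 15"

```text
clock: 16.23
eef_pos: [586.6, -89.3, 140.2]
eef_rot: [3.141, -0.0, 0.167]
wrist_force: [1.0, -2.3, 5.3]
finger_gap: 19.7
finger_force: 30.0
```

```bash
python3 -c "
from cell import monitor;s=monitor.read_state();print(s['wrist_force'],s['moment'],s['eef_rot'])"
```

```text
[ 1.03418244 -2.25674242  5.28436077] [-0.23255225  0.04057847 -0.04088784] [ 3.14113710e+00 -4.18038826e-04  1.67333181e-01]
```

>>> arm_command --pt "0.1 0 0 0.2 5" --pt "0.1 0 0 0.5 10" --pt "0.1 0 0 0.5 10"

```text
clock: 16.6
eef_pos: [586.5, -89.1, 139.6]
eef_rot: [-3.142, -0.0, -0.006]
wrist_force: [-0.3, 0.7, 5.3]
finger_gap: 19.8
finger_force: 30.0
```

```bash
python3 -c "
from cell import monitor;s=monitor.read_state();print(s['wrist_force'],s['moment'],s['eef_rot'])"
```

```text
[-0.28973298  0.69988062  5.29159809] [ 0.00884909  0.08241937 -0.15021726] [-3.14156311e+00 -1.17709378e-04 -5.88862854e-03]
```

>>> arm_command --pt "0.1 0 0 0.2 4" --pt "0.1 0 0 0.4 8" --pt "0.1 0 0 0.4 8"

```text
clock: 16.98
eef_pos: [586.5, -89.1, 139.2]
eef_rot: [-3.142, -0.0, -0.145]
wrist_force: [0.1, -0.0, 5.1]
finger_gap: 19.6
finger_force: 30.0
```

```bash
python3 -c "
from cell import monitor;s=monitor.read_state();print(s['wrist_force'],s['moment'],s['eef_rot'])"
```

```text
[ 0.05069957 -0.0210172   5.11367663] [ 0.0241662   0.11652491 -0.06972559] [-3.14154516e+00 -7.12883019e-05 -1.44991892e-01]
```

>>> arm_command --pt "0.1 0 0 0.2 3" --pt "0.1 0 0 0.3 5" --pt "0.1 0 0 0.3 5"

```text
clock: 17.35
eef_pos: [586.4, -89.1, 138.8]
eef_rot: [-3.142, 0.0, -0.234]
wrist_force: [0.3, -0.2, 4.8]
finger_gap: 19.9
finger_force: 30.0
```

```bash
python3 -c "
from cell import monitor;s=monitor.read_state();print(s['wrist_force'],s['moment'],s['eef_rot'],s['effort'])"
```

```text
[ 0.30287531 -0.21113602  4.82186349] [0.00247608 0.09260521 0.00037966] [-3.14156088e+00  8.71324453e-05 -2.33926979e-01] [  0.20134249 -58.1652689  -31.44382954   0.10196313  -0.10414135
   0.32928812]
```

>>> arm_command --pt "0.1 0 0 0.1 3" --pt "0.1 0 0 0.2 5" --pt "0.1 0 0 0.2 5"

```text
clock: 17.73
eef_pos: [586.5, -89.0, 138.7]
eef_rot: [-3.141, 0.0, -0.322]
wrist_force: [0.2, -0.5, 5.3]
finger_gap: 19.8
finger_force: 30.0
```

```bash
python3 -c "
from cell import monitor;s=monitor.read_state();print(s['wrist_force'],s['moment'],s['eef_rot'],s['effort'])"
```

```text
[ 0.22953985 -0.46202159  5.31760191] [0.10230211 0.13565834 0.00533118] [-3.14146901e+00  4.04972342e-05 -3.22011479e-01] [ -0.10004975 -58.13200593 -31.48704171  -0.05825342  -0.13502078
   0.3428934 ]
```

>>> arm_command --pt "0.1 0 0 0 3" --pt "0.1 0 0 0 4" --pt "0.1 0 0 0 4"

```text
clock: 18.1
eef_pos: [586.5, -89.1, 138.7]
eef_rot: [-3.142, -0.0, -0.392]
wrist_force: [-0.5, -0.0, 4.7]
finger_gap: 19.9
finger_force: 30.0
```

```bash
python3 -c "
from cell import monitor;s=monitor.read_state();print(s['wrist_force'],s['moment'],s['eef_rot'],s['effort'][5])"
```

```text
[-0.45259152 -0.03615084  4.73018787] [0.06676807 0.08031385 0.00575829] [-3.14155033e+00 -3.59396151e-05 -3.91553426e-01] 0.17193866427987814
```

>>> arm_command --pt "0.1 0 0 0 2" --pt "0.1 0 0 0 4" --pt "0.1 0 0 0 4"

```text
clock: 18.48
eef_pos: [586.5, -89.1, 138.7]
eef_rot: [-3.142, -0.0, -0.463]
wrist_force: [-0.2, -0.4, 5.0]
finger_gap: 19.7
finger_force: 30.0
```

```bash
python3 -c "
from cell import monitor;s=monitor.read_state();print(s['wrist_force'],s['moment'],s['eef_rot'],s['effort'][5])"
```

```text
[-0.1511669  -0.42134489  4.96906904] [ 0.02893285  0.04785449 -0.03603448] [-3.14155304e+00 -6.68428383e-05 -4.63231205e-01] 0.3433491289615631
```

>>> arm_command --pt "0.1 0 0 0 2" --pt "0.1 0 0 0 3" --pt "0.1 0 0 0 3"

```text
clock: 18.85
eef_pos: [586.5, -89.0, 138.7]
eef_rot: [-3.141, -0.0, -0.515]
wrist_force: [0.4, 1.3, 4.5]
finger_gap: 20.0
finger_force: 30.0
```

```bash
python3 -c "
from cell import monitor;s=monitor.read_state();print(s['wrist_force'],s['moment'],s['eef_rot'],s['effort'][5])"
```

```text
[0.36810158 1.26116435 4.53983942] [ 0.23730595 -0.05965105  0.03944281] [-3.14144651e+00 -7.23754336e-05 -5.15099856e-01] 0.2153740357607603
```

>>> arm_command --pt "0.1 0 0 0 2" --pt "0.1 0 0 0 3" --pt "0.1 0 0 0 3"

```text
clock: 19.23
eef_pos: [586.9, -88.6, 138.8]
eef_rot: [-3.14, -0.001, -0.568]
wrist_force: [3.3, 4.3, 4.6]
finger_gap: 19.9
finger_force: 30.0
```

```bash
python3 - <<'E'
from h import *
s=monitor.read_state();print(s['wrist_force'],s['moment'],s['eef_rot'],s['effort'][5])
S,D=cam("scene"),cam("side")
def crop(c,u,v,h):
    u=int(u);v=int(v);print(c["n"],u-h,v-h);return cv2.resize(c["img"][v-h:v+h,u-h:u+h,::-1],(400,400),interpolation=cv2.INTER_CUBIC)
cv2.imwrite("pics/p5.png",np.hstack([crop(c,*proj(c,[586.4,-88.9,105])[0],40) for c in(S,D)]))
E
```

```text
[3.26503723 4.31778615 4.64183648] [ 1.07335209 -0.67606057  0.22525663] [-3.14048470e+00 -5.71751424e-04 -5.68022591e-01] 0.3738568816334009
scene 150 282
side 335 217
```

View pics/p5.png

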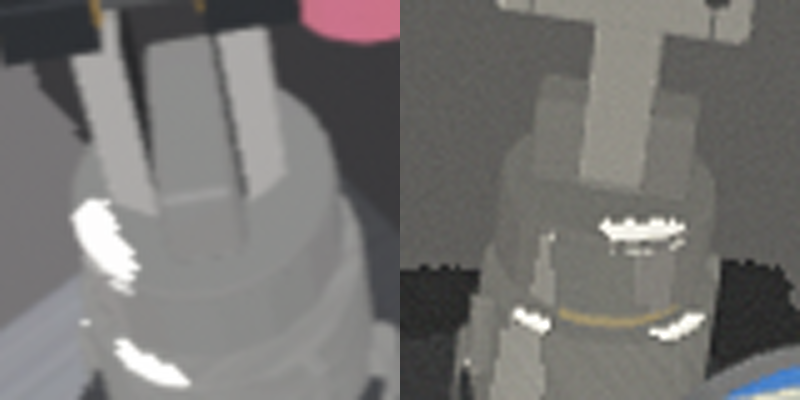

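Lateral force rises at about 87° forwards, so the lugs have met a post with the roof on the rim. The pictures show the skirt just above the bowl, with the bar square in the fingers. I'll ease off slightly, unload the spring, then release.

>>> arm_command --pt "0.1 0 0 0 -2" --pt "0.1 0 0 -1 -2.5" --pt "0.1 0 0 -2 -2.5" --pt "0.1 0 0 -2.8 -2.5" --pt "0.1 0 0 -2.8 -2.5"

```text
clock: 19.95
eef_pos: [586.4, -89.0, 141.2]
eef_rot: [-3.142, 0.0, -0.524]
wrist_force: [4.0, 3.0, 0.8]
finger_gap: 19.7
finger_force: 30.0
```

>>> arm_command --pt "0.36 0 0 0 0" --pt "0.36 0 0 0 0" --pt "0.36 0 0 0 0" --pt "0.36 0 0 0 0" --pt "0.36 0 0 -10 0" --pt "0.36 0 0 -40 0" --pt "0.36 0 0 -80 0" --pt "0.36 0 0 -110 0" --pt "0.36 0 0 -110 0" --pt "0.36 0 0 -110 0"

```text
clock: 21.2
eef_pos: [586.2, -89.0, 250.8]
eef_rot: [3.141, 0.001, -0.524]
wrist_force: [0.0, 0.4, -0.2]
finger_gap: 34.0
finger_force: 0.0
```

```bash
python3 - <<'E'
from h import *
s=monitor.read_state();print(s['eef_pos'],s['finger_gap'],s['wrist_force'])
S,D=cam("scene"),cam("side")
def crop(c,u,v,h):
    u=int(u);v=int(v);print(c["n"],u-h,v-h,proj(c,[586.4,-88.9,149]));return cv2.resize(c["img"][v-h:v+h,u-h:u+h,::-1],(400,400),interpolation=cv2.INTER_CUBIC)
cv2.imwrite("pics/p6.png",np.hstack([crop(c,*proj(c,[586.4,-88.9,115])[0],40) for c in(S,D)]))
E
```

```text
[586.18754529 -89.04705404 250.804616  ] 33.99122193290538 [ 0.0383347   0.38804174 -0.2411685 ]
scene 150 277 [[186.78503688 302.67632095]]
side 336 212 [[378.91764321 234.19276561]]
```

View pics/p6.png

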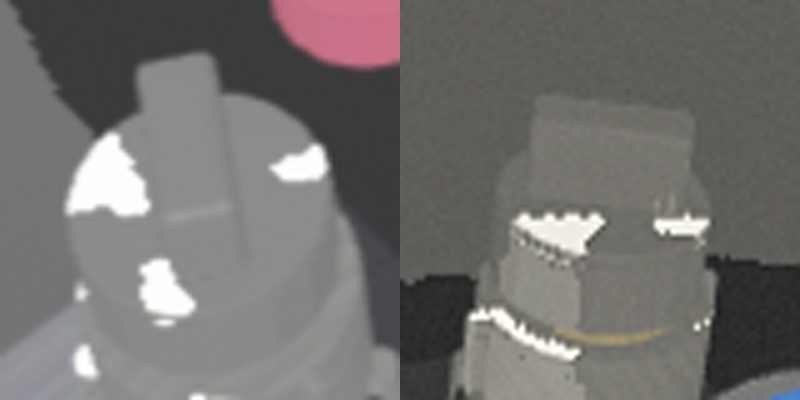

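The released cap stands level with its bar top at about z 147–149, roof on rim, and the gripper is clear. Handing in.

```bash
python3 -c "
from cell import job;print(job.sign_off())"
```

```text
the job is handed in; nothing more can be done
None
```

The grey cap is screwed fully home on the neck (dropped in at about 51° back, turned forwards until the lugs met a post) and released, and the job is handed in at about 21 s; sign-off returned no verdict.

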